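# Dock the sugar shaker along the rail

## Task

Push the steel sugar shaker up against the low dark steel rail, then slide it along the rail to the right, kept upright and in touch with the rail, past the orange spring roller and into the grey dock until the roller has snapped shut behind it and it sits against the black bumper. Push it gently with closed fingers (no gripping, no lifting), let go and leave the timer and the jars alone.

Things in the scene. Friction and masses are not known exactly. Their poses are not given: they have to be found in the camera images.
- shaker: Pale sugar shaker, upright cylinder 66 mm across up to 80 mm height; domed cap overhangs 1 mm, 106 mm tall in all; 0.36 to 0.54 kg. Origin: centre of its underside, z up. Starts 45 to 85 mm clear of the rail. It tips if pushed near its cap: push at 40 to 65 mm height with the fingers leaning so that their tips touch first. Smooth steel, friction about 0.3. Over 20 N of push breaks the rules.
- rail: Fixed straight dark steel rail, 440 mm long, 60 mm high. Origin at table height in its front face; x points into the rail away from the robot (face at x = 0; the shaker touches it with its centre at x = -33 mm), y runs along it to the left; yaw varies. The face runs from y = +190 to -250 mm. The shaker starts at y = +70 to +130 mm. The dock is clamped on the right part.
- rail_right (a point): Right end of the rail's face at table height (rail y = -250 mm). A grey dock, open to the left, is clamped on the rail; its place changes every time and is not measured: its bumper's face is 50 to 120 mm left of this end and must be found by feel or look. Dock: up to 68 mm high, outer arm out to 107 mm in front of the rail face, from 80 mm left to 42 mm right of the bumper face.
- catch (a joint): Orange upright roller at the dock's mouth (14 mm across, 16 to 56 mm high, spins freely), m: 0 = at rest, 57 mm clear of the rail face; up to 0.012 = pushed away from the rail. Axis 55 mm left of the bumper face. Spring 4 N + 0.2 N/mm. The shaker meets it 80 mm (centre) before the bumper face and pushes it out 9 mm (about 6 to 12 N of push); past it the push drops and it springs back to under 2 mm.
- bumper (a joint): Black bumper plate at the dock's end (20 to 70 mm high), m: 0 = rest; grows as the shaker presses it to the right; hard stop at 0.009. Spring 0.25 N + 0.6 N/mm. With the shaker caught by the roller it stays at about 0.003 to 0.004; push a little past that, to 0.005 to 0.007, so that the roller can close, and stop short of the hard stop.
- timer: White kitchen timer, 43 x 68 x 64 mm, loose bystander behind the rail; origin under its centre.
- jam: Jam jar, 76 mm across, 92 mm tall, loose bystander, the nearest one right of the dock (its twin at the far right is fixed); origin under its centre.
- cinnamon: Spice jar with a red cap, 45 mm across, 106 mm tall, loose bystander, the nearest one beyond the right end of the rail (those at the far right are fixed); origin under its centre.
Mind the look-alikes: they are no part of the job. Leave any blue look-alike of the shaker alone.

How it is judged:
By the outcome, as a careful person would: the job done as asked, in the order asked, and still so for the second after the job is handed in, with the robot touching nothing.
It also fails if it takes over 70 s, if anything falls off the work surface, if the arm or the gripper's body presses on something with over 40 N, if the wrist force passes 120 N, or if a joint passes its speed limit or range.

## Robot

A 6-joint arm with a two-finger parallel gripper is mounted at the origin on a cart in front of the work surface, level with it; the furniture and walls round the work are solid. World frame = base frame: x ahead of the robot, y to its left, z up, the work surface at z = 0. Lengths are in m, angles in rad, forces in N, time in s.
With the tool pointing down it reaches from about 0.225 to 0.875 m from the base axis. Payload 3.4 kg.
Tool frame: the origin (TCP) lies midway between the tips of the shut fingers; the grasp point (between the pads) lies 19 mm behind it; y points along the fingers, x is the direction in which the jaws open and shut, and the axes are right-handed (so a half turn about y gives the same grasp; the last joint's range is limited). The gripper opens to 85 mm and grips with 20 to 120 N. Pads are 22 mm wide; open, the fingers measure 114 mm over their backs; the gripper's body (76 mm by 85 mm) begins 54 mm behind the grasp point. The pads swing forward as they close: fully open they stand 13 mm farther back than shut.
Start: joints at [-1.439, 0.276, 1.505, -0, 1.361, -0.121], TCP at [0.144, -0.557, 0.231] pointing down, gripper open.
Joint ranges: [-2.89, 2.89], [-0.75, 2.08], [0.22, 2.7], [-1.18, 4.32], [0.11, 2.71], [-2.7, 2.7]. Speed limits (rad/s): [2.57, 2.57, 3.14, 3.14, 3.14, 3.14].

## Interface

Orientations are given as a unit quaternion [w, x, y, z].
In Python, from workcell import robot gives the robot as it stands. The module is installed in compiled form; this text tells all that it offers.
- The arm moves only by the shell command python3 -m crank 'ROWS' [FORCE]. ROWS is text: rows parted by semicolons, each of 7 numbers parted by spaces: the opening, from 0 (shut) to 1 (fully open), then the shift along the tool's x, y, z each as a share of 120 mm, from -1 to 1, then the turn, a rotation vector about the tool's x, y, z each as a share of 60 degrees, from -1 to 1. A call has 1 to 20 rows; each row is the pose to reach, as a shift and turn from the pose commanded when the call began, along the tool's axes at that moment; what a row does not reach only later rows make up. A row lasts 1/8 s, in which the tool goes at most 62.5 mm and 10.7 degrees, less where a joint would pass 70% of its speed; a pose out of reach is approached as far as the arm can. A call with a number of a shift or a turn outside -1 to 1 is refused whole. A call with a gripper value outside its range is refused whole. The fingers move at their own pace and stop on an object; FORCE is the grip in N (left out, the last holds). Time passes only in rows, so rows that repeat a pose let the fingers close. It gives the time, the measured TCP pose, the force and the opening at its end, in the units of the state.
- robot.get_state(): the state, without advancing time (a new reading comes with each control period).
- robot.capture(name): name is "scene" or "top" or "wrist"; returns a dict with "image" (384x512x3 uint8, blue, green, red), "mtx" (3x3 intrinsics, pixels), "R" (3x3) and "t" (3): a world point X has camera coordinates R X + t. Camera axes: x right, y down, z forward; pixel columns grow to the right and rows downward; lengths in m; the calibration is good to about 2 mm. The wrist camera is an equidistant fisheye: a pixel r from the principal point sees the ray r / f radians off the axis. A picture is of the moment at which its call begins. There is no depth.
- robot.finish_job(): hands the job in, once; it reports no verdict.
The state is a dict: "time_s": time; "q": joint angles; "joint_velocities": joint speeds; "tau": joint torques, N m; "tcp_pos": TCP position; "tool_rot": TCP orientation; "wrist_force": force on the tool from outside, world axes, zero at the start; "ft_torque": the same for the moment, N m; "grip_width": finger opening in m.
Only numpy, scipy, OpenCV 4.12 (cv2) and the standard library are available. Lean on these libraries where they do the work, as an engineer would, in place of code of your own. Each camera call takes 0.05 s, during which the arm holds its last target. There are 200 camera calls.

## Working session

There is one attempt and no reset: what is moved stays moved. The work goes in short steps, Python scripts to look and compute and a shell command to move; the robot and the scene stay as the last step left them, time stands still between calls to the robot, and variables do not carry over. Pictures are saved under pics/ and viewed, about 8 in all and at most 12, crops included, and the job is handed in when it is done.

```bash
mkdir -p pics
python3 - <<'E'
from workcell import robot
import cv2,pickle,numpy as np
d={}
for n in("scene","top"):
    c=robot.capture(n); d[n]=c; cv2.imwrite(f"pics/{n}0.png",c["image"]); print(n,-c["R"].T@c["t"],c["mtx"].tolist(),np.round(c["R"],3).tolist())
pickle.dump(d,open("caps0.pkl","wb"))
im=np.hstack([d["scene"]["image"],d["top"]["image"]])
print(robot.get_state())
E
```

```text
scene [-0.19259929  0.53311213  1.14691538] [[470.6104644409399, 0.0, 253.37211191986069], [0.0, 470.6104644409399, 190.7314470879721], [0.0, 0.0, 1.0]] [[-0.615, -0.789, 0.011], [-0.575, 0.438, -0.691], [0.54, -0.431, -0.723]]
top [ 0.38609739 -0.12821602  1.35997328] [[404.3059810952066, 0.0, 256.87800507767685], [0.0, 404.3059810952066, 191.13113882232668], [0.0, 0.0, 1.0]] [[0.025, -1.0, 0.013], [-0.981, -0.027, -0.191], [0.191, -0.008, -0.981]]
{'time_s': 0.1, 'q': array([-1.43896375e+00,  2.76555631e-01,  1.50600224e+00, -1.89506787e-05,
        1.36069527e+00, -1.20986506e-01]), 'joint_velocities': array([ 0.00073587, -0.00124636, -0.00168015,  0.00137139, -0.00033349,
       -0.00051459]), 'tau': array([ 8.43848811e-04, -4.17700589e+01, -2.46403277e+01, -1.54561039e-04,
        5.80607491e-03, -7.19516351e-06]), 'tcp_pos': array([ 0.14376143, -0.5562582 ,  0.2305143 ]), 'tool_rot': array([ 0.55945592, -0.55863951,  0.43339461, -0.43255066]), 'wrist_force': array([ 0.3640796 , -0.55425249,  0.57994275]), 'ft_torque': array([-0.05041909,  0.01677031,  0.0077789 ]), 'grip_width': 0.0852600968536185}
```

View pics/scene0.png

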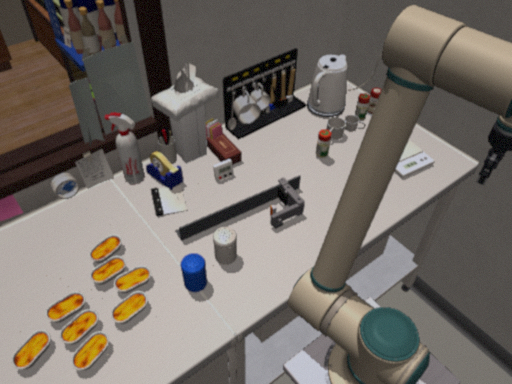

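View pics/top0.png

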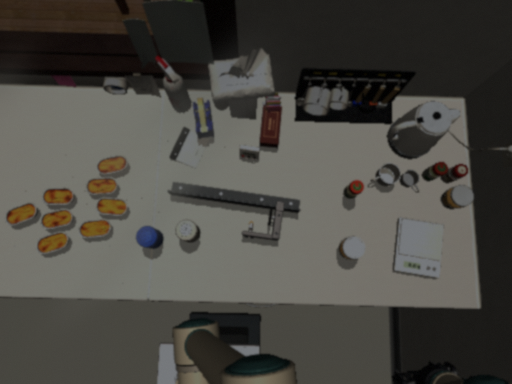

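Scene: the pale shaker is at (225,245), the blue look-alike at (194,272), the rail runs (181,232) to (300,182), and the dock is near (288,207). Top: the shaker is at (187,230), blue at (148,237), the rail runs (170,190) to (298,207), the dock covers about (245–283, 203–238), the jam jar is at (352,247) and the cinnamon at (355,188). The pale cylinder in front of the rail fits the description; the blue one is the decoy.

```bash
cat > h.py <<'E'
import numpy as np,cv2,pickle
def ray(c,uv,z):
    d=c["R"].T@np.linalg.inv(c["mtx"])@np.array([uv[0],uv[1],1.]); o=-c["R"].T@c["t"]
    return o+d*(z-o[2])/d[2]
def proj(c,X):
    p=c["mtx"]@(c["R"]@np.asarray(X,float)+c["t"]); return p[:2]/p[2]
E
python3 - <<'E'
from h import *
d=pickle.load(open("caps0.pkl","rb"))
t=d["top"]["image"][165:255,135:305]; s=d["scene"]["image"][165:300,165:325]
g=lambda i:np.clip(255*(i/255.)**0.6,0,255).astype('u1')
a=cv2.resize(g(t),None,fx=4.4,fy=4.4,interpolation=cv2.INTER_CUBIC)
cv2.imwrite("pics/topc.png",a)
b=cv2.resize(g(s),None,fx=4.4,fy=4.4,interpolation=cv2.INTER_CUBIC)
cv2.imwrite("pics/scenec.png",b)
E
```

```text
(no output)
```

View pics/topc.png

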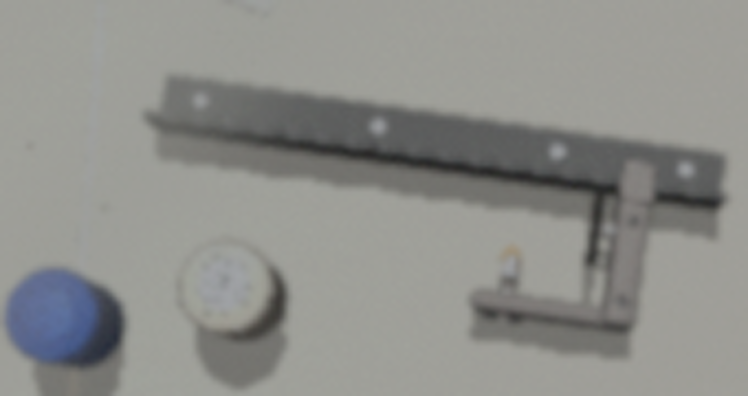

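View pics/scenec.png

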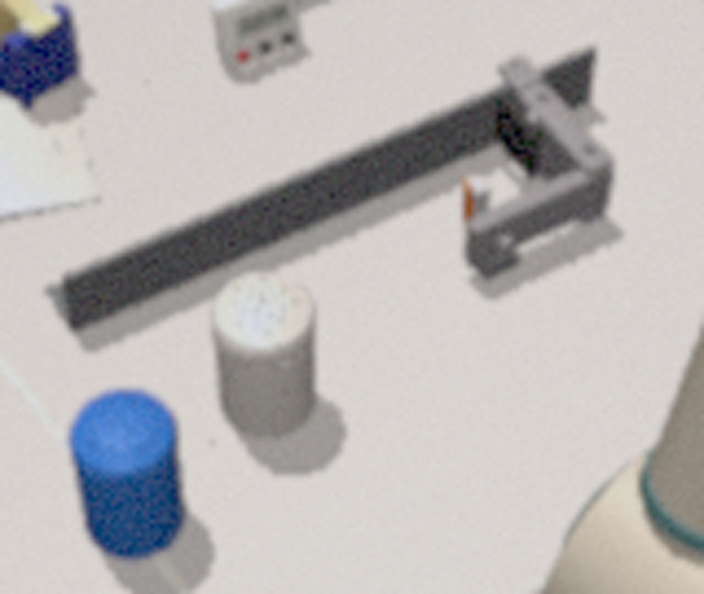

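Run:
```python
from h import *
d=pickle.load(open("caps0.pkl","rb")); T=d["top"];S=d["scene"]
ct=lambda x,y:((x+.5)/4.4-.5+135,(y+.5)/4.4-.5+165)
cs=lambda x,y:((x+.5)/4.4-.5+165,(y+.5)/4.4-.5+165)
P=lambda n,v:print(n,np.round(v*1000,1))
P("S railL top",ray(S,cs(65,280),.06));P("S railL bot",ray(S,cs(75,328),0))
P("S railR top",ray(S,cs(595,50),.06));P("S railR bot",ray(S,cs(590,95),0))
P("T railL top",ray(T,ct(150,125),.06));P("T railR top",ray(T,ct(722,205),.06))
# straight-line fit: dark lower edge of rail in top image, at z=.06
# shaker blob masks
for n,c,ctr in(("T",T,(187,230)),("S",S,(225,245))):
    hsv=cv2.cvtColor(c["image"],cv2.COLOR_BGR2HSV); u,v=ctr
    print(n,hsv[v,u],c["image"][v-14:v+16:4,u].tolist())
P("T shaker cap rim z.08",ray(T,ct(226,288),.082))
P("T shaker rim left/right",ray(T,ct(177,290),.08));P("",ray(T,ct(279,290),.08))
P("S shaker bottom-front",ray(S,cs(268,434),0))
for x in((218,400),(313,400)):P("S side",ray(S,cs(*x),.0))
P("S cap top ctr",ray(S,cs(265,310),.09))
P("T bumper far",ray(T,ct(606,190),.07));P("T bumper near",ray(T,ct(590,265),.07))
P("T roller",ray(T,ct(511,250),.056));P("S roller",ray(S,cs(470,182),.056))
P("T arm left end",ray(T,ct(473,300),.068));P("T arm right",ray(T,ct(630,325),.068))
P("jam",ray(T,(352,247),.09));P("cinn",ray(T,(355,188),.1));P("timer",ray(T,(249,152),.06))
P("blue",ray(T,(148,237),.1))
```

```text
S railL top [630.1 153.7  60. ]
S railL bot [634.6 149.9   0. ]
S railR top [ 578.5 -278.3   60. ]
S railR bot [ 586.3 -286.7    0. ]
T railL top [625.5 148.9  60. ]
T railR top [ 577.  -276.1   60. ]
T [105  13 120] [[110, 117, 115], [101, 107, 107], [112, 111, 108], [113, 111, 108], [122, 119, 116], [106, 116, 115], [49, 54, 56], [64, 68, 69]]
S [ 13  24 128] [[189, 193, 190], [197, 195, 192], [197, 192, 189], [189, 193, 189], [78, 82, 88], [79, 83, 91], [74, 82, 85], [75, 77, 84]]
T shaker cap rim z.08 [504.1  82.   82. ]
T shaker rim left/right [502.  117.3  80. ]
 [503.9  44.3  80. ]
S shaker bottom-front [480.6  95.2   0. ]
S side [523.7 105.9   0. ]
S side [484.6  54.9   0. ]
S cap top ctr [507.6  74.8  90. ]
T bumper far [ 584.3 -189.8   70. ]
T bumper near [ 528.9 -179.1   70. ]
T roller [ 540.  -121.3   56. ]
S roller [ 535.6 -121.8   56. ]
T arm left end [501.4 -94.9  68. ]
T arm right [ 486.3 -209.    68. ]
jam [ 464.1 -440.1   90. ]
cinn [ 650.7 -451.   100. ]
timer [ 772. -109.   60.]
blue [478.  195.1 100. ]
```

```bash
cat >> h.py <<'E'
from scipy.spatial.transform import Rotation as Ro
YAW=-np.radians(6.6); U=np.array([np.cos(YAW),np.sin(YAW),0]); L=np.array([-U[1],U[0],0]); O=np.array([.6085,-.0325,0]) # rail origin: y=+190..-250
O=np.array([.580,-.281,0])+.25*L
def rf(p): p=np.asarray(p)-O; return np.array([p@U,p@L,p[2]])
def wf(r): return O+r[0]*U+r[1]*L+np.array([0,0,r[2]])
def rot(s): return Ro.from_quat(np.roll(s["tool_rot"],-1))
def tgt(az,lean,flip=1):
    """tool y down leaning by lean deg towards horizontal direction h=az deg (in rail frame from U to L); tool z along +-horizontal h side"""
    a=np.radians(az);h=np.cos(a)*U+np.sin(a)*L;l=np.radians(lean)
    y=np.sin(l)*h-np.cos(l)*np.array([0,0,1]); return h,y
def mk(y,x):
    x=x-y*(x@y); x/=np.linalg.norm(x); return Ro.from_matrix(np.c_[x,y,np.cross(x,y)])
def rel(s,p,R):
    R0=rot(s); print("shift",np.round(R0.inv().apply(p-s["tcp_pos"])/.12,3),"turn",np.round((R0.inv()*R).as_rotvec()/np.radians(60),3),"deg",round(np.degrees((R0.inv()*R).magnitude()),1))
def show(s):
    print("t",s["time_s"],"tcp",np.round(s["tcp_pos"]*1e3,1),"rail",np.round(rf(s["tcp_pos"])*1e3,1),"F",np.round(s["wrist_force"],1),"F u,l",np.round([s["wrist_force"]@U,s["wrist_force"]@L],1),"w",round(s["grip_width"],4),"q",np.round(s["q"],2))
E
python3 - <<'E'
from h import *
from workcell import robot
s=robot.get_state(); print(np.round(rot(s).as_matrix(),3)); show(s)
print("shaker rf",rf([.505,.079,0]))
h,y=tgt(0,20)
for x in (U,L,-U,-L):
    rel(s,wf([-.200,.100,.20]),mk(y,x)); rel(s,wf([-.20,.1,.2]),mk(-np.array([0,0,1.]),x))
E
```

```text
[[ 0.25  -0.     0.968]
 [-0.968  0.002  0.25 ]
 [-0.002 -1.     0.   ]]
t 0.1 tcp [ 143.8 -556.3  230.5] rail [-401.7 -573.6  230.5] F [ 0.4 -0.6  0.6] F u,l [ 0.4 -0.5] w 0.0853 q [-1.44  0.28  1.51 -0.    1.36 -0.12]
shaker rf [-0.11588033  0.09899391  0.        ]
shift [-4.632  0.263  3.588] turn [ 0.199 -1.137 -0.293] deg 71.4
shift [-4.632  0.263  3.588] turn [-1.000e-03 -1.149e+00 -1.000e-03] deg 68.9
shift [-4.632  0.263  3.588] turn [-0.088 -2.612 -0.461] deg 159.3
shift [-4.632  0.263  3.588] turn [-2.000e-03 -2.649e+00 -0.000e+00] deg 158.9
shift [-4.632  0.263  3.588] turn [0.324 1.83  0.22 ] deg 112.3
shift [-4.632  0.263  3.588] turn [ 1.000e-03  1.851e+00 -1.000e-03] deg 111.1
shift [-4.632  0.263  3.588] turn [ 0.33   0.348 -0.063] deg 29.0
shift [-4.632  0.263  3.588] turn [ 0.     0.351 -0.002] deg 21.1
```

```bash
R='0 -0.46 0 0.36 0 0 0; 0 -0.92 0 0.72 0 0 0; 0 -0.92 0 0.72 0 0 0'
python3 -m crank '0 -0.46 0 0.36 0 0 0; 0 -0.92 0 0.72 0 0 0; 0 -0.92 0 0.72 0 0 0; 0 -0.92 0 0.72 0 0 0' 40 >/dev/null
python3 -m crank '0 -0.46 0 0.36 0 0 0; 0 -0.92 0 0.72 0 0 0; 0 -0.92 0 0.72 0 0 0; 0 -0.92 0 0.72 0 0 0' >/dev/null
python3 -m crank '0 -0.46 0 0.36 0 0 0; 0 -0.92 0 0.72 0 0 0; 0 -0.92 0 0.72 0 0 0; 0 -0.92 0 0.72 0 0 0'
python3 - <<'E'
from h import *
from workcell import robot
s=robot.get_state(); show(s)
h,y=tgt(0,22); rel(s,wf([-.200,.099,.19]),mk(-np.array([0,0,1.]),U))
E
```

```text
time_s: 1.6
tcp_pos: [0.3128, -0.1727, 0.2315]
tool_rot: [-0.559, 0.56, -0.432, 0.433]
wrist_force: [1.2, 0.1, 0.0]
grip_width: -0.0003
t 1.6 tcp [ 312.8 -172.7  231.5] rail [-277.8 -173.1  231.5] F [1.2 0.1 0. ] F u,l [1.2 0.2] w -0.0003 q [-0.7  -0.06  1.9  -0.    1.3   0.62]
shift [-1.882  0.342  1.423] turn [ 1.000e-03 -1.148e+00  1.000e-03] deg 68.9
```

```bash
python3 -m crank '0 -0.46 0 0.36 0 0 0; 0 -0.94 0 0.71 0 0 0; 0 -0.94 0 0.71 0 0 0; 0 -0.94 0 0.71 0 0 0' >/dev/null
python3 -m crank '0 -0.4 0 0.3 0 -0.17 0; 0 -0.8 0 0.6 0 -0.34 0; 0 -0.94 0 0.71 0 -0.5 0; 0 -0.94 0 0.71 0 -0.66 0; 0 -0.94 0 0.71 0 -0.82 0;0 -0.94 0 0.71 0 -0.98 0;0 -0.94 0 0.71 0 -0.98 0'
python3 - <<'E'
from h import *
from workcell import robot
s=robot.get_state(); show(s)
h,y=tgt(0,22); rel(s,wf([-.200,.099,.15]),mk(y,U))
E
```

```text
time_s: 2.98
tcp_pos: [0.4215, 0.0874, 0.2312]
tool_rot: [-0.699, 0.7, -0.104, 0.105]
wrist_force: [0.2, -1.2, -0.2]
grip_width: -0.0003
t 2.975 tcp [421.5  87.4 231.2] rail [-199.8   97.8  231.2] F [ 0.2 -1.2 -0.2] F u,l [ 0.4 -1.2] w -0.0003 q [ 0.04  0.06  1.78 -0.    1.3   0.34]
shift [-0.004  0.676  0.011] turn [ 0.034 -0.171 -0.365] deg 24.3
```

```bash
python3 -m crank '0 0 0.3 0 0.02 -0.08 -0.15; 0 0 0.6 0.01 0.034 -0.16 -0.3; 0 0 0.68 0.01 0.034 -0.171 -0.365;0 0 0.68 0.01 0.034 -0.171 -0.365;0 0 0.68 0.01 0.034 -0.171 -0.365'
python3 - <<'E'
from h import *
from workcell import robot
s=robot.get_state(); show(s); print(np.round(rot(s).as_matrix(),3))
h,y=tgt(0,22); rel(s,wf([-.200,.099,.048]),mk(y,U)); rel(s,wf([-.080,.099,.048]),mk(y,U))
for n in("scene","top"):
    c=robot.capture(n); cv2.imwrite(f"pics/{n}1.png",c["image"])
E
```

```text
time_s: 3.6
tcp_pos: [0.4231, 0.0904, 0.1512]
tool_rot: [-0.686, 0.7, 0.096, 0.175]
wrist_force: [-0.4, 0.7, 0.1]
grip_width: 0.0001
t 3.6 tcp [423.1  90.4 151.2] rail [-198.5  100.9  151.2] F [-0.4  0.7  0.1] F u,l [-0.5  0.7] w 0.0001 q [ 0.12 -0.04  2.18 -0.15  0.63  0.34]
[[ 0.921  0.374  0.112]
 [-0.105 -0.041  0.994]
 [ 0.376 -0.927  0.002]]
shift [-0.335  0.792 -0.017] turn [-0.002  0.002  0.002] deg 0.2
shift [ 0.591  1.168 -0.02 ] turn [-0.002  0.002  0.002] deg 0.2
```

```bash
python3 -m crank '0 -0.15 0.35 -0.01 0 0 0; 0 -0.3 0.7 -0.015 0 0 0; 0 -0.335 0.792 -0.015 0 0 0; 0 -0.335 0.792 -0.015 0 0 0;0 -0.335 0.792 -0.015 0 0 0' 
python3 -m crank '0 0.15 0.061 0 0 0 0; 0 0.21 0.085 0 0 0 0; 0 0.25 0.101 0 0 0 0; 0 0.29 0.117 0 0 0 0; 0 0.34 0.138 0 0 0 0; 0 0.39 0.158 0 0 0 0;0 0.44 0.178 0 0 0 0;0 0.49 0.198 0 0 0 0;0 0.54 0.219 0 0 0 0;0 0.59 0.239 0 0 0 0;0 0.64 0.259 0 0 0 0;0 0.69 0.279 0 0 0 0'
python3 - <<'E'
from h import *
from workcell import robot
s=robot.get_state(); show(s)
for n in("scene","top"):
    c=robot.capture(n); cv2.imwrite(f"pics/{n}2.png",c["image"])
a=cv2.imread("pics/scene2.png")[150:300,165:325];b=cv2.imread("pics/top2.png")[150:255,135:295]
cv2.imwrite("pics/c2.png",np.hstack([cv2.resize(x,(400,int(x.shape[0]*2.5))) if 1 else 0 for x in (a,cv2.copyMakeBorder(b,0,45,0,0,0))]))
E
```

```text
time_s: 4.32
tcp_pos: [0.4207, 0.0894, 0.0475]
tool_rot: [-0.686, 0.7, 0.097, 0.174]
wrist_force: [0.2, 0.1, -1.1]
grip_width: -0.0
time_s: 5.82
tcp_pos: [0.5081, 0.0795, 0.0464]
tool_rot: [-0.686, 0.7, 0.096, 0.173]
wrist_force: [-2.7, 0.5, -1.2]
grip_width: 0.0003
t 5.825 tcp [508.1  79.5  46.4] rail [-112.9   99.9   46.4] F [-2.7  0.5 -1.2] F u,l [-2.7  0.1] w 0.0003 q [ 0.07  0.25  2.2  -0.21  0.32  0.36]
```

View pics/c2.png

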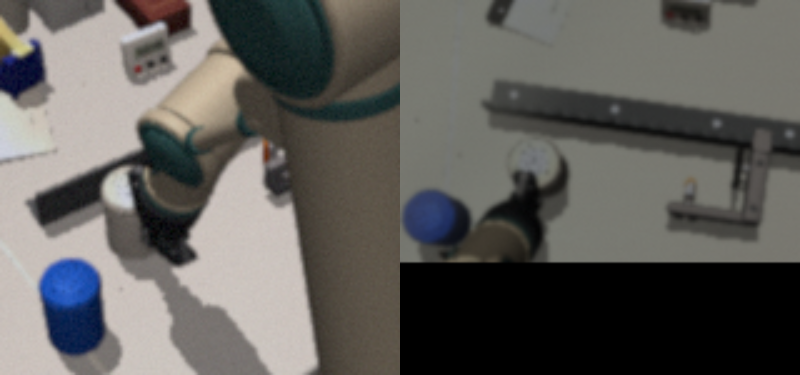

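```bash
python3 -m crank '0 0.031 0.0125 0 0 0 0; 0 0.062 0.024 0 0 0 0; 0 0.093 0.036 0 0 0 0;0 0.124 0.048 0 0 0 0;0 0.155 0.06 0 0 0 0; 0 0.17 0.066 0 0 0 0'
python3 - <<'E'
from h import *
from workcell import robot
show(robot.get_state())
c=robot.capture("top");cv2.imwrite("pics/top3.png",c["image"])
E
python3 -m crank '0 0.012 0.005 0 0 0 0; 0 0.024 0.01 0 0 0 0; 0 0.031 0.0125 0 0 0 0'
python3 -c "
from h import *
from workcell import robot
show(robot.get_state())"
```

```text
time_s: 6.68
tcp_pos: [0.5299, 0.0771, 0.0468]
tool_rot: [-0.686, 0.7, 0.096, 0.173]
wrist_force: [-1.9, 0.7, 0.2]
grip_width: 0.0
t 6.675 tcp [529.9  77.1  46.8] rail [-91.  100.   46.8] F [-1.9  0.7  0.2] F u,l [-1.9  0.5] w 0.0 q [ 0.06  0.27  2.16 -0.19  0.34  0.33]
time_s: 7.1
tcp_pos: [0.5335, 0.0767, 0.0467]
tool_rot: [-0.686, 0.7, 0.096, 0.173]
wrist_force: [-2.2, 0.6, -0.1]
grip_width: -0.0001
t 7.1 tcp [533.5  76.7  46.7] rail [-87.3 100.   46.7] F [-2.2  0.6 -0.1] F u,l [-2.2  0.3] w -0.0001 q [ 0.06  0.28  2.15 -0.18  0.34  0.33]
```

```bash
cat > chk.py <<'E'
import sys
from h import *
from workcell import robot
s=robot.get_state(); show(s); d={"u":U,"r":-L}[sys.argv[1]]
sys.exit(1 if -(s["wrist_force"]@d)>float(sys.argv[2]) else 0)
E
python3 -m crank '0 0.008 0.003 0 0 0 0; 0 0.015 0.006 0 0 0 0' >/dev/null; python3 chk.py u 4.5 &&
python3 -m crank '0 0.008 0.003 0 0 0 0; 0 0.015 0.006 0 0 0 0' >/dev/null; python3 chk.py u 4.5 &&
python3 -m crank '0 0.008 0.003 0 0 0 0; 0 0.015 0.006 0 0 0 0' >/dev/null && python3 chk.py u 4.5 &&
python3 -m crank '0 0.008 0.003 0 0 0 0; 0 0.015 0.006 0 0 0 0' >/dev/null && python3 chk.py u 4.5 &&
python3 -m crank '0 0.008 0.003 0 0 0 0; 0 0.015 0.006 0 0 0 0' >/dev/null && python3 chk.py u 4.5
```

```text
t 7.35 tcp [535.4  76.5  46.7] rail [-85.4 100.   46.7] F [-1.4  1.1 -0.2] F u,l [-1.5  0.9] w 0.0 q [ 0.05  0.28  2.15 -0.18  0.34  0.32]
t 7.6 tcp [537.4  76.3  46.7] rail [-83.4 100.   46.7] F [-2.7 -0.3 -1. ] F u,l [-2.6 -0.7] w -0.0 q [ 0.05  0.28  2.14 -0.18  0.34  0.32]
t 7.85 tcp [539.3  76.1  46.7] rail [-81.5 100.   46.7] F [-2.2  0.3 -0. ] F u,l [-2.2  0.1] w 0.0 q [ 0.05  0.28  2.14 -0.18  0.35  0.32]
t 8.1 tcp [541.2  75.9  46.7] rail [-79.5 100.1  46.7] F [-2.5 -0.2  0.2] F u,l [-2.5 -0.5] w -0.0002 q [ 0.05  0.29  2.14 -0.18  0.35  0.32]
t 8.35 tcp [543.2  75.7  46.8] rail [-77.6 100.1  46.8] F [-2.  -0.5 -0.2] F u,l [-1.9 -0.7] w -0.0001 q [ 0.05  0.29  2.13 -0.18  0.35  0.32]
```

```bash
python3 -m crank '0 0.008 0.003 0 0 0 0; 0 0.012 0.005 0 0 0 0' >/dev/null; python3 chk.py u 4 &&
python3 -m crank '0 0.008 0.003 0 0 0 0; 0 0.012 0.005 0 0 0 0' >/dev/null; python3 chk.py u 4 &&
python3 -m crank '0 0.008 0.003 0 0 0 0; 0 0.012 0.005 0 0 0 0' >/dev/null && python3 chk.py u 4 &&
python3 -m crank '0 0.008 0.003 0 0 0 0; 0 0.012 0.005 0 0 0 0' >/dev/null && python3 chk.py u 4 &&
python3 -m crank '0 0.008 0.003 0 0 0 0; 0 0.012 0.005 0 0 0 0' >/dev/null && python3 chk.py u 4
```

```text
t 8.6 tcp [544.7  75.5  46.7] rail [-76.  100.1  46.7] F [-2.6 -0.4  0.2] F u,l [-2.6 -0.7] w 0.0 q [ 0.05  0.29  2.13 -0.17  0.35  0.31]
t 8.85 tcp [546.3  75.3  46.7] rail [-74.5 100.1  46.7] F [-2.   0.9 -0.8] F u,l [-2.1  0.6] w 0.0002 q [ 0.05  0.29  2.13 -0.17  0.35  0.31]
t 9.1 tcp [547.6  75.1  46.6] rail [-73.1 100.   46.6] F [-3.   0.7 -0.5] F u,l [-3.1  0.4] w -0.0001 q [ 0.05  0.29  2.12 -0.17  0.35  0.31]
t 9.35 tcp [547.7  75.   46.2] rail [-73.   99.9  46.2] F [-7.9  1.8  3.4] F u,l [-8.1  0.8] w 0.0001 q [ 0.05  0.29  2.12 -0.17  0.36  0.31]
```

```bash
python3 -m crank '0 -0.1 -0.04 0 0 0 0; 0 -0.5 -0.2 0 0 0 0; 0 -0.5 -0.2 0 0 0 0; 0 -0.6 -0.7 0 0 0 0; 0 -0.6 -0.98 0 0 0 0; 0 -0.6 -0.98 0 0 0 0'
python3 - <<'E'
from h import *
from workcell import robot
s=robot.get_state(); show(s)
h,y=tgt(-82,22); rel(s,wf([-.150,.19,.19]),mk(y,np.cross(np.array([0,0,1.]),h)))
x=robot.capture("scene"); cv2.imwrite("pics/scene4.png",x["image"]); pickle.dump(x,open("s4.pkl","wb"))
c=robot.capture("top"); cv2.imwrite("pics/top4.png",c["image"]); pickle.dump(c,open("t4.pkl","wb"))
g=c["image"][165:245,135:305]; g=np.clip(255*(g/255.)**.6,0,255).astype('u1'); cv2.imwrite("pics/c4.png",cv2.resize(g,None,fx=4.4,fy=4.4,interpolation=cv2.INTER_CUBIC))
E
```

```text
time_s: 10.1
tcp_pos: [0.4416, 0.0876, 0.1322]
tool_rot: [-0.686, 0.699, 0.099, 0.176]
wrist_force: [0.2, 0.2, -0.1]
grip_width: 0.0002
t 10.1 tcp [441.6  87.6 132.2] rail [-179.8  100.3  132.2] F [ 0.2  0.2 -0.1] F u,l [0.1 0.3] w 0.0002 q [ 0.11  0.01  2.19 -0.15  0.56  0.33]
shift [ 0.417 -0.347  0.747] turn [-0.339 -0.197  0.345] deg 31.3
```

View pics/c4.png

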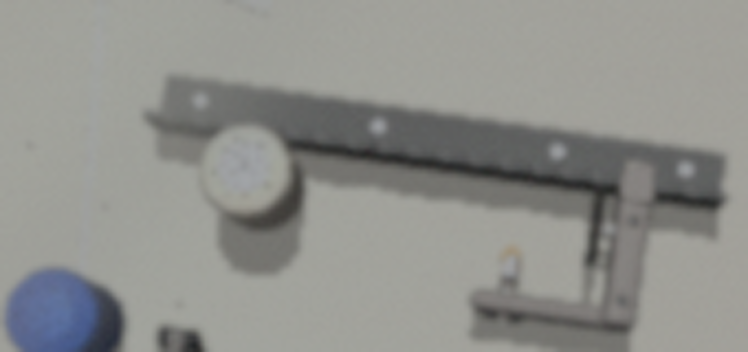

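The shaker stands upright against the rail, its cap at crop (249,170).

```bash
python3 -m crank '0 0.1 -0.1 0.2 -0.1 -0.06 0.1; 0 0.2 -0.25 0.5 -0.2 -0.12 0.2; 0 0.417 -0.347 0.747 -0.3 -0.18 0.31; 0 0.417 -0.347 0.747 -0.339 -0.197 0.345;0 0.417 -0.347 0.747 -0.339 -0.197 0.345;0 0.417 -0.347 0.747 -0.339 -0.197 0.345'
python3 - <<'E'
from h import *
from workcell import robot
c=pickle.load(open("t4.pkl","rb"))
p=ray(c,((249.5)/4.4-.5+135,170.5/4.4-.5+165),.085); print("shaker",p,rf(p))
s=robot.get_state(); show(s)
h,y=tgt(-82,22); R=mk(y,np.cross(np.array([0,0,1.]),h)); print(np.round(R.as_matrix(),3))
rel(s,wf([-.037,.19,.12]),R);rel(s,wf([-.037,.19,.048]),R)
print("unit 1mm right:",np.round(R.inv().apply(-L)*.001/.12,5),"1mm U",np.round(R.inv().apply(U)*.001/.12,5))
E
```

```text
time_s: 10.95
tcp_pos: [0.4788, 0.172, 0.1848]
tool_rot: [-0.558, 0.829, 0.006, -0.011]
wrist_force: [0.6, 0.4, -1.5]
grip_width: -0.0001
shaker [0.58968887 0.06987895 0.085     ] [-0.03070436  0.09966721  0.085     ]
t 10.95 tcp [478.8 172.  184.8] rail [-152.6  188.3  184.8] F [ 0.6  0.4 -1.5] F u,l [0.5 0.5] w -0.0001 q [ 0.45  0.32  1.63 -0.35  1.38  0.53]
[[ 1.     0.009 -0.023]
 [ 0.024 -0.374  0.927]
 [ 0.    -0.927 -0.375]]
shift [0.962 0.535 0.089] turn [ 0.002  0.003 -0.01 ] deg 0.7
shift [0.968 1.091 0.315] turn [ 0.002  0.003 -0.01 ] deg 0.7
unit 1mm right: [-0.00116  0.00309 -0.00765] 1mm U [ 0.00825  0.00043 -0.00108]
```

```bash
python3 -m crank '0 0.4 0.1 0.03 0 0 0; 0 0.8 0.2 0.05 0 0 0; 0 0.962 0.4 0.08 0 0 -0.01;0 0.962 0.535 0.089 0 0 -0.01;0 0.965 0.8 0.2 0 0 -0.01;0 0.968 1 0.29 0 0 -0.01;0 0.968 1 0.29 0 0 -0.01'
python3 - <<'E'
from h import *
from workcell import robot
s=robot.get_state(); show(s)
h,y=tgt(-82,22); R=mk(y,np.cross(np.array([0,0,1.]),h))
rel(s,wf([-.037,.155,.048]),R)
c=robot.capture("scene");cv2.imwrite("pics/c5.png",cv2.resize(c["image"][130:310,130:330],None,fx=3,fy=3))
E
```

```text
time_s: 11.82
tcp_pos: [0.5917, 0.1614, 0.0594]
tool_rot: [-0.558, 0.83, 0.01, -0.01]
wrist_force: [0.1, -0.2, 0.3]
grip_width: -0.0005
t 11.825 tcp [591.7 161.4  59.4] rail [-39.2 190.9  59.4] F [ 0.1 -0.2  0.3] F u,l [ 0.1 -0.2] w -0.0005 q [ 0.36  0.56  1.57 -0.39  1.18  0.52]
shift [-0.024  0.2   -0.241] turn [ 0.002  0.004 -0.003] deg 0.4
```

View pics/c5.png

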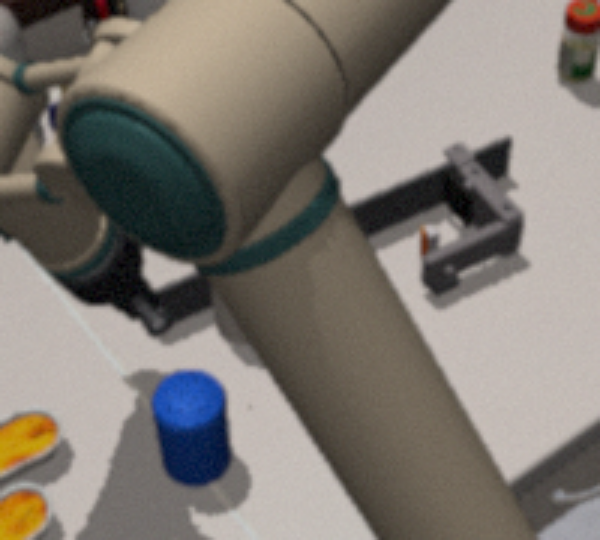

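```bash
python3 -m crank '0 -0.02 0.1 -0.1 0 0 0; 0 -0.024 0.2 -0.241 0 0 0; 0 -0.024 0.2 -0.241 0 0 0' 
python3 -m crank '0 -0.005 0.012 -0.03 0 0 0; 0 -0.01 0.025 -0.06 0 0 0; 0 -0.014 0.037 -0.092 0 0 0; 0 -0.019 0.049 -0.122 0 0 0; 0 -0.023 0.062 -0.153 0 0 0; 0 -0.029 0.077 -0.191 0 0 0;0 -0.035 0.093 -0.23 0 0 0;0 -0.041 0.108 -0.268 0 0 0'
python3 - <<'E'
from h import *
from workcell import robot
s=robot.get_state(); show(s)
c=robot.capture("top");cv2.imwrite("pics/top6.png",c["image"])
E
```

```text
time_s: 12.25
tcp_pos: [0.5925, 0.1245, 0.0497]
tool_rot: [-0.558, 0.829, 0.01, -0.007]
wrist_force: [0.5, 0.4, 0.6]
grip_width: -0.0003
time_s: 13.25
tcp_pos: [0.5889, 0.0918, 0.0495]
tool_rot: [-0.559, 0.829, 0.012, -0.008]
wrist_force: [-0.7, 4.7, 1.1]
grip_width: -0.0002
t 13.25 tcp [588.9  91.8  49.5] rail [-34.  121.4  49.5] F [-0.7  4.7  1.1] F u,l [-1.2  4.5] w -0.0002 q [ 0.26  0.53  1.66 -0.43  1.08  0.46]
```

```bash
python3 -m crank '0 -0.006 0.015 -0.038 0 0 0; 0 -0.012 0.031 -0.076 0 0 0; 0 -0.018 0.046 -0.115 0 0 0; 0 -0.023 0.062 -0.153 0 0 0; 0 -0.029 0.077 -0.191 0 0 0;0 -0.035 0.093 -0.23 0 0 0;0 -0.041 0.108 -0.268 0 0 0; 0 -0.047 0.124 -0.306 0 0 0; 0 -0.052 0.139 -0.344 0 0 0; 0 -0.058 0.155 -0.383 0 0 0; 0 -0.064 0.17 -0.421 0 0 0; 0 -0.07 0.185 -0.459 0 0 0; 0 -0.076 0.2 -0.497 0 0 0; 0 -0.08 0.214 -0.53 0 0 0;0 -0.08 0.214 -0.53 0 0 0'
python3 - <<'E'
from h import *
from workcell import robot
s=robot.get_state(); show(s)
c=robot.capture("top");cv2.imwrite("pics/top7.png",c["image"])
g=c["image"][165:245,135:305]; g=np.clip(255*(g/255.)**.6,0,255).astype('u1'); cv2.imwrite("pics/c7.png",cv2.resize(g,None,fx=4.4,fy=4.4,interpolation=cv2.INTER_CUBIC))
E
```

```text
time_s: 15.18
tcp_pos: [0.5813, 0.0224, 0.0496]
tool_rot: [-0.558, 0.829, 0.011, -0.008]
wrist_force: [-0.7, 0.8, 0.9]
grip_width: -0.0
t 15.175 tcp [581.3  22.4  49.6] rail [-33.6  51.6  49.6] F [-0.7  0.8  0.9] F u,l [-0.8  0.7] w -0.0 q [ 0.15  0.49  1.73 -0.45  1.02  0.39]
```

View pics/c7.png

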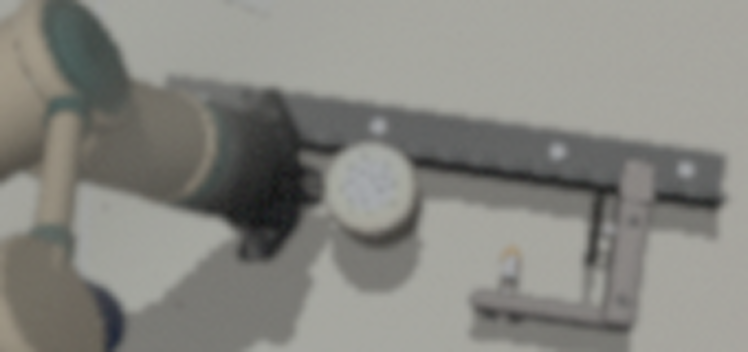

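Run:
```python
from h import *
for n in ("top0","top4","top6","top7"):
    im=cv2.imread(f"pics/{n}.png"); c=pickle.load(open("t4.pkl","rb"))
    g=cv2.resize(cv2.GaussianBlur(cv2.cvtColor(im,cv2.COLOR_BGR2GRAY),(3,3),0)[165:250,140:260],None,fx=6,fy=6,interpolation=cv2.INTER_CUBIC)
    k=cv2.HoughCircles(g,cv2.HOUGH_GRADIENT,1,60,param1=60,param2=18,minRadius=54,maxRadius=72)
    if k is None: print(n,None); continue
    for q in k[0][:3]:
        p=ray(c,((q[0]+.5)/6-.5+140,(q[1]+.5)/6-.5+165),.085); print(n,np.round(rf(p)*1e3,1),q[2])
```

```text
top0 None
top4 None
top6 None
top7 None
```

Run:
```python
from h import *
c=pickle.load(open("t4.pkl","rb"))
for uv in((249,170),(371,188)): print(np.round(rf(ray(c,((uv[0]+.5)/4.4-.5+135,(uv[1]+.5)/4.4-.5+165),.085))*1e3,1))
for n in ("top4","top6","top7"):
    g=cv2.resize(cv2.imread(f"pics/{n}.png",0)[165:250,140:260],None,fx=6,fy=6,interpolation=cv2.INTER_CUBIC); g=cv2.equalizeHist(g)
    k=cv2.HoughCircles(g,cv2.HOUGH_GRADIENT,1.5,100,param1=80,param2=15,minRadius=56,maxRadius=70)
    if k is not None:
        for q in k[0][:3]: print(n,np.round(rf(ray(c,((q[0]+.5)/6-.5+140,(q[1]+.5)/6-.5+165),.085))*1e3,1),q[2])
```

```text
[-30.7  99.7  85. ]
[-31.2  10.2  85. ]
top4 [-42.7  87.9  85. ] 57.5
top4 [1.000e-01 2.121e+02 8.500e+01] 69.05
top4 [-157.7  198.9   85. ] 59.9
top6 [-30.4  81.2  85. ] 64.1
top6 [-156.7  197.5   85. ] 59.0
top6 [70.6 16.5 85. ] 64.1
top7 [-30.3  12.7  85. ] 64.1
top7 [-82.6  -5.3  85. ] 69.05
top7 [-72.2 -72.4  85. ] 69.05
```

```bash
python3 -m crank '0 -0.006 0.015 -0.038 0 0 0; 0 -0.012 0.031 -0.076 0 0 0; 0 -0.018 0.046 -0.115 0 0 0; 0 -0.023 0.062 -0.153 0 0 0; 0 -0.029 0.077 -0.191 0 0 0;0 -0.035 0.093 -0.23 0 0 0;0 -0.041 0.108 -0.268 0 0 0; 0 -0.047 0.124 -0.306 0 0 0; 0 -0.052 0.139 -0.344 0 0 0; 0 -0.058 0.155 -0.383 0 0 0; 0 -0.064 0.17 -0.421 0 0 0; 0 -0.07 0.185 -0.459 0 0 0; 0 -0.076 0.2 -0.497 0 0 0; 0 -0.08 0.214 -0.53 0 0 0' 
python3 chk.py r 9 &&
python3 -m crank '0 -0.003 0.009 -0.023 0 0 0; 0 -0.007 0.018 -0.046 0 0 0' >/dev/null; python3 chk.py r 11 &&
python3 -m crank '0 -0.003 0.009 -0.023 0 0 0; 0 -0.007 0.018 -0.046 0 0 0' >/dev/null && python3 chk.py r 11
```

```text
time_s: 16.98
tcp_pos: [0.5736, -0.046, 0.0496]
tool_rot: [-0.559, 0.829, 0.012, -0.008]
wrist_force: [-0.2, 4.1, 0.1]
grip_width: -0.0003
t 16.975 tcp [573.6 -46.   49.6] rail [-33.3 -17.3  49.6] F [-0.2  4.1  0.1] F u,l [-0.7  4.1] w -0.0003 q [ 0.04  0.47  1.78 -0.48  0.95  0.3 ]
t 17.225 tcp [573.1 -51.8  49.7] rail [-33.2 -23.1  49.7] F [-2.1  1.9  0.5] F u,l [-2.3  1.6] w 0.0003 q [ 0.03  0.46  1.79 -0.48  0.95  0.3 ]
t 17.475 tcp [572.5 -57.7  49.8] rail [-33.1 -29.1  49.8] F [-0.6  3.1  1. ] F u,l [-1.  3.] w 0.0002 q [ 0.02  0.46  1.79 -0.48  0.94  0.29]
```

```bash
python3 -m crank '0 -0.002 0.006 -0.015 0 0 0; 0 -0.004 0.012 -0.03 0 0 0' >/dev/null; python3 chk.py r 13 &&
python3 -m crank '0 -0.002 0.006 -0.015 0 0 0; 0 -0.0035 0.009 -0.023 0 0 0' >/dev/null && python3 chk.py r 13 &&
python3 -m crank '0 -0.002 0.006 -0.015 0 0 0; 0 -0.0035 0.009 -0.023 0 0 0' >/dev/null && python3 chk.py r 13 &&
python3 -m crank '0 -0.002 0.006 -0.015 0 0 0; 0 -0.0035 0.009 -0.023 0 0 0' >/dev/null && python3 chk.py r 13 &&
python3 -m crank '0 -0.002 0.006 -0.015 0 0 0; 0 -0.0035 0.009 -0.023 0 0 0' >/dev/null && python3 chk.py r 13 &&
python3 -m crank '0 -0.002 0.006 -0.015 0 0 0; 0 -0.0035 0.009 -0.023 0 0 0' >/dev/null && python3 chk.py r 13
```

```text
t 17.725 tcp [572.3 -59.7  49.8] rail [-33.1 -31.1  49.8] F [-1.6 11.7  3.4] F u,l [-2.9 11.4] w 0.0001 q [ 0.01  0.46  1.79 -0.48  0.94  0.28]
t 17.975 tcp [571.5 -62.2  49.8] rail [-33.5 -33.6  49.8] F [-2.8 10.9  4.8] F u,l [-4.  10.5] w -0.0001 q [ 0.01  0.46  1.79 -0.48  0.94  0.28]
t 18.225 tcp [570.8 -65.1  49.8] rail [-34.  -36.6  49.8] F [-2.8 11.8  4.5] F u,l [-4.1 11.4] w -0.0002 q [ 0.    0.46  1.8  -0.48  0.93  0.27]
t 18.475 tcp [570.  -68.1  49.7] rail [-34.4 -39.6  49.7] F [-3.8 11.9  3.1] F u,l [-5.2 11.3] w -0.0001 q [-0.    0.46  1.8  -0.48  0.93  0.27]
t 18.725 tcp [569.1 -71.2  49.7] rail [-34.9 -42.9  49.7] F [-4.1 12.   4. ] F u,l [-5.4 11.4] w -0.0003 q [-0.01  0.46  1.8  -0.48  0.93  0.27]
t 18.975 tcp [568.2 -74.2  49.6] rail [-35.5 -45.9  49.6] F [-5.8 12.1  4.8] F u,l [-7.1 11.3] w 0.0003 q [-0.01  0.46  1.8  -0.48  0.93  0.26]
```

```bash
python3 -m crank '0 -0.006 0.006 -0.015 0 0 0; 0 -0.0085 0.009 -0.023 0 0 0' >/dev/null; python3 chk.py r 13.5 &&
python3 -m crank '0 -0.004 0.006 -0.015 0 0 0; 0 -0.0065 0.009 -0.023 0 0 0' >/dev/null && python3 chk.py r 13.5 &&
python3 -m crank '0 -0.002 0.006 -0.015 0 0 0; 0 -0.0035 0.009 -0.023 0 0 0' >/dev/null && python3 chk.py r 13.5 &&
python3 -m crank '0 -0.002 0.006 -0.015 0 0 0; 0 -0.0035 0.009 -0.023 0 0 0' >/dev/null && python3 chk.py r 13.5
```

```text
t 19.225 tcp [567.4 -77.2  49.5] rail [-36.  -49.   49.5] F [-4.4 11.   5.1] F u,l [-5.6 10.4] w -0.0004 q [-0.02  0.46  1.81 -0.48  0.92  0.26]
t 19.475 tcp [566.6 -80.3  49.5] rail [-36.3 -52.2  49.5] F [-5.1 11.   3.3] F u,l [-6.3 10.4] w -0.0001 q [-0.02  0.45  1.81 -0.49  0.92  0.25]
t 19.725 tcp [566.  -83.3  49.4] rail [-36.7 -55.3  49.4] F [-5.4 11.2  4.3] F u,l [-6.6 10.5] w 0.0004 q [-0.03  0.45  1.81 -0.49  0.92  0.25]
t 19.975 tcp [565.4 -86.5  49.4] rail [-36.9 -58.4  49.4] F [-5.9 10.1  3.6] F u,l [-7.   9.4] w -0.0001 q [-0.04  0.45  1.81 -0.49  0.92  0.25]
```

```bash
python3 -m crank '0 -0.002 0.006 -0.015 0 0 0; 0 -0.0035 0.009 -0.023 0 0 0' >/dev/null; python3 chk.py r 12 &&
python3 -m crank '0 -0.002 0.006 -0.015 0 0 0; 0 -0.0035 0.009 -0.023 0 0 0' >/dev/null && python3 chk.py r 12 &&
python3 -m crank '0 -0.002 0.006 -0.015 0 0 0; 0 -0.0035 0.009 -0.023 0 0 0' >/dev/null && python3 chk.py r 12 &&
python3 -m crank '0 -0.002 0.006 -0.015 0 0 0; 0 -0.0035 0.009 -0.023 0 0 0' >/dev/null && python3 chk.py r 12 &&
python3 -m crank '0 -0.002 0.006 -0.015 0 0 0; 0 -0.0035 0.009 -0.023 0 0 0' >/dev/null && python3 chk.py r 12
```

```text
t 20.225 tcp [564.9 -89.6  49.3] rail [-37.  -61.6  49.3] F [-4.5  9.6  3. ] F u,l [-5.6  9. ] w -0.0001 q [-0.04  0.45  1.81 -0.49  0.92  0.24]
t 20.475 tcp [564.5 -92.7  49.3] rail [-37.  -64.7  49.3] F [-4.2  8.   2.1] F u,l [-5.1  7.4] w -0.0003 q [-0.05  0.45  1.81 -0.49  0.91  0.24]
t 20.725 tcp [564.3 -95.9  49.3] rail [-36.9 -67.9  49.3] F [-3.1  7.9  1.7] F u,l [-4.   7.5] w -0.0002 q [-0.05  0.45  1.81 -0.49  0.91  0.23]
t 20.975 tcp [564.6 -99.4  49.5] rail [-36.2 -71.4  49.5] F [-3.5  6.1  0.2] F u,l [-4.2  5.6] w -0.0001 q [-0.06  0.45  1.82 -0.49  0.91  0.23]
t 21.225 tcp [ 566.8 -103.9   50.6] rail [-33.4 -75.6  50.6] F [ 0.  -0.5  0.1] F u,l [ 0.1 -0.5] w 0.0001 q [-0.06  0.45  1.81 -0.5   0.9   0.22]
```

```bash
python3 -m crank '0 -0.002 0.003 -0.008 0 0 0; 0 -0.002 0.005 -0.0115 0 0 0;0 -0.002 0.005 -0.0115 0 0 0' >/dev/null; python3 chk.py r 3 &&
python3 -m crank '0 -0.002 0.003 -0.008 0 0 0; 0 -0.002 0.005 -0.0115 0 0 0;0 -0.002 0.005 -0.0115 0 0 0' >/dev/null; python3 chk.py r 3 &&
python3 -m crank '0 -0.002 0.003 -0.008 0 0 0; 0 -0.002 0.005 -0.0115 0 0 0;0 -0.002 0.005 -0.0115 0 0 0' >/dev/null && python3 chk.py r 3
python3 - <<'E'
from h import *
from workcell import robot
c=robot.capture("top");cv2.imwrite("pics/top8.png",c["image"])
g=c["image"][175:245,205:305]; g=np.clip(255*(g/255.)**.6,0,255).astype('u1'); cv2.imwrite("pics/c8.png",cv2.resize(g,None,fx=7,fy=7,interpolation=cv2.INTER_CUBIC))
E
```

```text
t 21.6 tcp [ 566.3 -104.8   50.4] rail [-33.9 -76.6  50.4] F [ 0.   0.  -0.5] F u,l [0. 0.] w 0.0003 q [-0.07  0.45  1.81 -0.5   0.9   0.22]
t 21.975 tcp [ 565.9 -106.1   50.2] rail [-34.1 -77.9  50.2] F [ 0.  -0.1 -0. ] F u,l [ 0.1 -0.1] w -0.0001 q [-0.07  0.45  1.82 -0.5   0.9   0.22]
t 22.35 tcp [ 565.8 -107.3   50.2] rail [-34.1 -79.1  50.2] F [-0.6  2.3  1.4] F u,l [-0.8  2.2] w -0.0001 q [-0.07  0.45  1.82 -0.5   0.9   0.22]
```

View pics/c8.png

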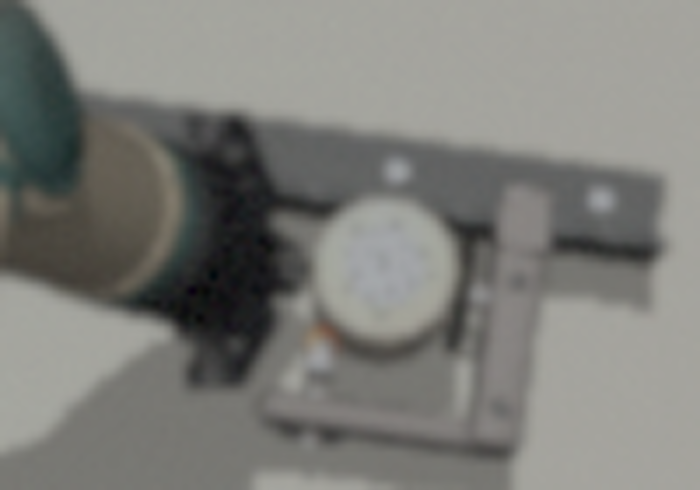

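```bash
python3 -m crank '0 -0.001 0.003 -0.008 0 0 0; 0 -0.001 0.003 -0.008 0 0 0' >/dev/null; python3 chk.py r 7 &&
python3 -m crank '0 -0.001 0.003 -0.008 0 0 0; 0 -0.001 0.003 -0.008 0 0 0' >/dev/null; python3 chk.py r 7 &&
python3 -m crank '0 -0.001 0.003 -0.008 0 0 0; 0 -0.001 0.003 -0.008 0 0 0' >/dev/null && python3 chk.py r 7
```

```text
t 22.65 tcp [ 565.5 -108.4   50.2] rail [-34.2 -80.2  50.2] F [-1.1  3.2  0.6] F u,l [-1.5  3. ] w -0.0001 q [-0.07  0.45  1.82 -0.5   0.9   0.22]
t 22.9 tcp [ 565.4 -109.4   50.2] rail [-34.2 -81.2  50.2] F [-0.4  4.1  1.2] F u,l [-0.9  4.1] w 0.0001 q [-0.08  0.45  1.82 -0.5   0.9   0.22]
t 23.15 tcp [ 565.4 -110.1   50.2] rail [-34.2 -81.9  50.2] F [-0.2  5.1  1.9] F u,l [-0.8  5. ] w -0.0001 q [-0.08  0.45  1.82 -0.5   0.9   0.21]
```

```bash
python3 -m crank '0 0.002 -0.006 0.015 0 0 0; 0 0.004 -0.012 0.03 0 0 0; 0 0.008 -0.024 0.06 0 0 0; 0 0.03 -0.077 0.19 0 0 0; 0 0.05 -0.15 0.4 0 0 0; 0 0.05 -0.3 0.6 0 0 0; 0 0 -0.7 0.8 0 0 0; 0 -0.1 -0.98 0.8 0 0 0; 0 -0.4 -0.98 0.8 0 0 0; 0 -0.8 -0.98 0.8 0 0 0; 0 -0.98 -0.98 0.8 0 0 0;0 -0.98 -0.98 0.8 0 0 0'
python3 - <<'E'
from h import *
from workcell import robot
show(robot.get_state()); g=[]
for n,b in (("top",(175,245,215,305)),("scene",(160,240,215,315))):
    c=robot.capture(n);pickle.dump(c,open(n+"9.pkl","wb")); i=c["image"][b[0]:b[1],b[2]:b[3]]; i=np.clip(255*(i/255.)**(.6 if n=="top" else 1),0,255).astype('u1')
    g.append(cv2.resize(i,(400,int(400*i.shape[0]/i.shape[1])),interpolation=cv2.INTER_CUBIC))
h=max(x.shape[0] for x in g); cv2.imwrite("pics/c9.png",np.hstack([cv2.copyMakeBorder(x,0,h-x.shape[0],0,0,0) for x in g]))
E
```

```text
time_s: 24.65
tcp_pos: [0.4428, 0.0198, 0.1234]
tool_rot: [-0.559, 0.829, 0.012, -0.008]
wrist_force: [1.7, 0.3, -0.6]
grip_width: -0.0001
t 24.65 tcp [442.8  19.8 123.4] rail [-170.9   33.   123.4] F [ 1.7  0.3 -0.6] F u,l [1.7 0.5] w -0.0001 q [ 0.19  0.24  1.94 -0.43  1.08  0.39]
```

View pics/c9.png

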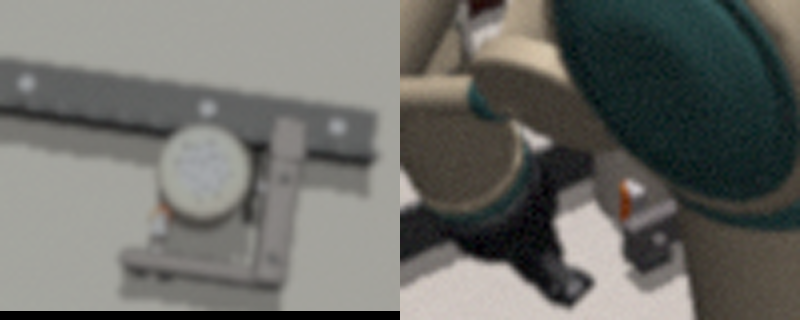

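Run:
```python
from h import *
c=pickle.load(open("top9.pkl","rb"))
for n,im in(("0",cv2.imread("pics/top0.png")),("8",cv2.imread("pics/top8.png")),("9",c["image"])):
    r=im[200:240,230:290].astype(float); w=np.clip(r[...,2]-r[...,0]-14,0,None); yy,xx=np.mgrid[200:240,230:290]
    m=(w*(w>0)); u,v=(m*xx).sum()/m.sum(),(m*yy).sum()/m.sum(); print(n,u,v,np.round(rf(ray(c,(u,v),.056))*1e3,1),int((m>0).sum()))
def cc(px,py): return ((px+.5)/(400/90)-.5+215,(py+.5)/(400/90)-.5+175)
p=rf(ray(c,cc(206,172),.085))*1e3; print("shaker",np.round(p,1))
```

```text
0 250.67375886524823 221.6595744680851 [-58.9 -95.8  56. ] 17
8 250.252688172043 222.16129032258064 [-60.7 -94.7  56. ] 20
9 250.91954022988506 221.83333333333334 [-59.3 -96.7  56. ] 18
shaker [ -31.3 -125.    85. ]
```

Run:
```python
from h import *
from workcell import robot
a=cv2.imread("pics/top0.png");c=robot.capture("top")["image"]
for n,(u,v) in dict(jam=(352,247),cinn=(355,188),timer=(249,152),blue=(148,237)).items():
    d=cv2.absdiff(a,c)[v-15:v+15,u-15:u+15]; print(n,d.mean().round(1),d.max())
show(robot.get_state()); print(robot.finish_job())
```

```text
jam 5.0 8
cinn 4.4 8
timer 4.6 9
blue 28.7 78
t 24.8 tcp [446.   19.7 123.5] rail [-167.7   33.3  123.5] F [ 0.5 -0.3  0.1] F u,l [ 0.6 -0.3] w 0.0004 q [ 0.19  0.24  1.93 -0.43  1.08  0.39]
the job is handed in; nothing more can be done
None
```

The shaker is in the dock, upright against the bumper with the roller closed behind it. I handed the job in at 24.8 s, with the arm clear and the wrist force near zero.

**What I did:** With closed, leaning fingers I pushed the shaker to the rail (peak reading about 9 N). I then slid it right along the rail and past the roller (sideways push about 11 N, total force up to about 14 N). The push dropped to zero as it snapped through. I pressed on into the bumper to about 5 N, which I estimate as roughly 6 mm of bumper travel, then backed off.

**Last checks:**
- **Roller:** measured 0.4 mm from its starting position, though at roughly 1–2 mm camera accuracy.
- **Shaker:** centre at about -31 mm from the rail face and -125 mm along the rail. That is against the rail within camera error. Along the rail it is about 3 mm further in than I expected from feeling the roller, also within error.
- **Bystanders:** the timer, jam jar and spice jar show no change beyond image noise.
- **Blue look-alike:** its patch of the final picture did differ. I put this down to the arm or its shadow in front of it and did not check further. By my estimate the fingers stayed well clear of it.
- **Side view:** the arm blocked the side camera's view of the dock, so the final position rests on the top camera and the force readings.

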